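# Nest the bisque lamp shades loosely on the weighing scale

### The arm

A 6-joint arm with a two-finger parallel gripper is mounted at the origin on the work surface. World frame = base frame: x ahead of the robot, y to its left, z up, the work surface at z = 0. Lengths are in mm, angles in rad, forces in N, time in s.
With the tool pointing down it reaches from about 300 to 775 mm from the base axis. Payload 14.6 kg.
Tool frame: the origin (TCP) lies between the finger pads; the fingertips stand 8 mm ahead of it and the grasp point (between the pads) lies 11 mm behind it; y points along the fingers, x is the direction in which the jaws open and shut, and the axes are right-handed (so a half turn about y gives the same grasp; the last joint's range is limited). The gripper opens to 94 mm and grips with 3 to 60 N. Pads are 16 mm wide; open, the fingers measure 119 mm over their backs; the gripper's body (75 mm by 177 mm) begins 78 mm behind the grasp point.
Start: joints at [-1.271, 0.3, 1.521, -0, 1.321, -0.067], TCP at [197.239, -513.406, 213.446] pointing down, gripper open.
Joint ranges: [-3.03, 3.03], [-0.79, 2.21], [0.23, 2.52], [-1.04, 4.18], [0, 3.07], [-2.55, 2.55]. Speed limits (rad/s): [2.22, 2.22, 2.57, 3.14, 3.14, 3.14].

### API

Orientations are given as [roll, pitch, yaw] about the fixed x, y, z axes, in that order (R = Rz(yaw) Ry(pitch) Rx(roll)).
In Python, from cell import read_state, imaging, order gives the robot as it stands. The module is installed in compiled form; this text tells all that it offers.
- The arm moves only by the shell command python3 -m handwheel 'ROWS' [FORCE]. ROWS is JSON, a list that holds one entry, the list of rows, each a list of 7 numbers: the shift along the tool's x, y, z in mm, then the turn, a rotation vector about the tool's x, y, z in degrees, then the opening, from -1 (shut) to 1 (fully open), so that 0 is half open. A call has 1 to 5 rows; each row is the pose to reach, as a shift and turn from the pose measured when the call began, along the tool's axes at that moment; what a row does not reach only later rows make up. A row lasts 1/12 s, in which the tool goes at most 41.7 mm and 7.16 degrees, less where a joint would pass 70% of its speed; a pose out of reach is approached as far as the arm can. A call with a gripper value outside its range is refused whole. The fingers move at their own pace and stop on an object; FORCE is the grip in N (left out, the last holds). Time passes only in rows, so rows that repeat a pose let the fingers close. It gives the time, the measured TCP pose, the force and the opening at its end, in the units of the state.
- read_state(): the state, without advancing time (a new reading comes with each control period).
- imaging.camera(name): name is "scene" or "top" or "wrist"; returns (picture, depth): 480x640x3 uint8, red, green, blue; 480x640 float32, mm along the optical axis (not along the pixel's ray), 0 where there is no reading.
- imaging.get_calibration(name): a dict with "mtx" (3x3 intrinsics, pixels), "dist" ([k1, k2, p1, p2, k3] as OpenCV has them; the pictures are not rectified), "world_from_camera" (4x4, takes a point from camera to world coordinates); the wrist camera has in their place "hand_eye" (4x4, takes a point from camera to tool coordinates, whose origin is the TCP and whose axes are the tool frame's). Camera axes: x right, y down, z forward; pixel columns grow to the right and rows downward; lengths in mm; the calibration is good to about 2 mm. A picture is of the moment at which its call begins: read the wrist's pose just before it. get_calibration takes no time and is no camera call.
- order.sign_off(): hands the job in, once; it reports no verdict.
The state is a dict: "clock": time; "joints": joint angles; "qd": joint speeds; "effort": joint torques, N m; "eef_pos": TCP position; "eef_rot": TCP orientation; "wrist_force": force on the tool from outside, world axes, zero at the start; "moment": the same for the moment, N m; "finger_gap": finger opening in mm.
Only numpy, scipy, OpenCV 4.12 (cv2) and the standard library are available. Lean on these libraries where they do the work, as an engineer would, in place of code of your own. Each camera call takes 0.05 s, during which the arm holds its last target.

### The job

Weigh the three unglazed lamp shades as one set: leave the wide shade on the scale's pan, set the middle shade into it, then the slim shade into the middle one, all upright with their wide mouths up. Nest them loosely: lower each until it just rests by its own weight and let go, without dropping it in or pressing it home, so that they do not wedge and the pan is not pushed noticeably down. Do not disturb the jars, bottle, beaker, brush pot, canister and mould standing around.

Things in the scene. Friction and masses are not known exactly. Their poses are not given: they have to be found in the camera images.
- wide_center (a point): Wide shade: terracotta sleeve, open both ends, 0.5 kg, loose on the scale's pan, wide mouth up. 60 mm tall; outside diameter 53 mm at foot, 75 mm at rim; bore 39 mm at foot, 60.6 mm at rim, the same taper as the cones of the other two (1.8 mm of radius per 10 mm). Point: on its axis, half-way up (30 mm above foot); z is its axis, up.
- middle_center (a point): Middle shade: terracotta sleeve, open ends, 0.22 kg, on a bat. 95 mm tall; outside 43 mm across at foot, cone to 66 mm at 63 mm height, then straight 66 mm collar (grip it), wall 5 mm. At loose rest in the wide shade its centre is 29.5 mm above that one's centre, its rim 47 mm above that rim; let go within 2 mm of the axis it centres itself. Point: on axis, half-way up (47.5 mm above foot); z up its axis.
- slim_center (a point): Slim shade: terracotta sleeve, open ends, 0.18 kg, on a bat. 125 mm tall; outside 37.6 mm across at foot, cone to 51.3 mm at 38 mm height, then straight 51.3 mm collar (grip it), wall 5 mm. At loose rest in the middle shade its centre is 27 mm above that one's centre, its rim 42 mm above that rim; it too centres itself. Point: on axis, half-way up (62.5 mm above foot); z up its axis.
- pan_top (a point): Centre of the upper face of the scale's pan: round aluminium plate 150 mm across, 62 mm above the table, on a white bench scale with a 160 x 150 mm body (x, y), 48 mm tall. The wide shade starts up to 20 mm from it. z is up, x and y follow the scale's sides.
- pan (a joint): Downward travel of the scale's pan, m. 0: upper stop, 0.012: fully down. A preloaded spring holds it at 0 under the weight of all three shades; pressing the middle shade with about 7 to 10 N, or the slim one with 5 to 9 N, starts it sinking, 1 mm per further 0.8 N; it rises again when let go.
- jar_a: Bystander: lidded round glaze jar 49 mm across, 80 mm tall, grey body, loose, beside the middle shade. The origin is the centre of its underside; z up.
- jar_b: Bystander: lidded round glaze jar 49 mm across, 80 mm tall, white body, loose, on the other side of the middle shade. The origin is the centre of its underside; z up.
- bottle: Bystander: round white bottle 46 mm across, 120 mm tall, loose, beside the slim shade. The origin is the centre of its underside; z up.
- beaker: Bystander: straight-walled terracotta beaker 48 mm across, 75 mm tall, not a shade, loose, on the other side of the slim shade. The origin is the centre of its underside; z up.
- brush_pot: Bystander: round grey pot 56 mm across, 90 mm tall, with brushes that stand up inside it to 170 mm within 60 mm diameter, loose, on the table beside the scale. The origin is the centre of its underside; z up.
- canister: Bystander: lidded round steel canister 68 mm across, 150 mm tall, loose, alone on the table, beyond the stations on the left. The origin is the centre of its underside; z up.
- mould: Bystander: white plaster block mould 70 x 50 x 45 mm (x, y, z), loose, on the table on the other side of the scale. The origin is the centre of its underside; z up.
- bat_a: Round white plaster bat (flat disc) 200 mm across, 12 mm thick, fixed to the table, on which the middle shade and the two jars stand. The origin is the centre of its underside; z up.
- bat_b: Round white plaster bat (flat disc) 200 mm across, 12 mm thick, fixed to the table, on which the slim shade, the bottle and the beaker stand. The origin is the centre of its underside; z up.

How it is judged:
By the outcome, as a careful person would: the job done as asked, in the order asked, and still so for the second after the job is handed in, with the robot touching nothing.
It also fails if it takes over 56 s, if anything falls off the work surface, if the arm or the gripper's body presses on something with over 40 N, if the wrist force passes 120 N, or if a joint passes its speed limit or range.

## Working session

There is one attempt and no reset: what is moved stays moved. The work goes in short steps, Python scripts to look and compute and a shell command to move; the robot and the scene stay as the last step left them, time stands still between calls to the robot, and variables do not carry over. Pictures are saved under pics/ and viewed, and the job is handed in when it is done.

```bash
mkdir -p pics
cat > h.py <<'E'
import numpy as np, cv2
from cell import read_state, imaging, order
E
python3 - <<'E'
from h import *
s=read_state()
for k,v in s.items(): print(k,v)
for n in ("scene","top"):
    p,d=imaging.camera(n); cv2.imwrite(f"pics/{n}1.png",p[:,:,::-1]); np.savez(f"pics/{n}1.npz",p=p,d=d)
    c=imaging.get_calibration(n); print(n,c)
print(imaging.get_calibration("wrist"))
E
```

```text
clock 0.0
joints [-1.27059166e+00  3.00488915e-01  1.52160163e+00  2.94445242e-06
  1.32070632e+00 -6.65746191e-02]
qd [-6.90558852e-04 -3.95213852e-04  6.17488294e-04  2.69541397e-05
 -8.72174012e-04  4.69861178e-04]
effort [ 1.34010730e-03 -5.31801724e+01 -3.52733302e+01  7.09013594e-02
  2.43357383e-02 -5.32563092e-05]
eef_pos [ 197.1686462  -513.16082388  212.86786652]
eef_rot [-1.57071337e+00  1.20135370e-03 -1.20401773e+00]
wrist_force [ 0.71670513 -0.2421574   0.51745928]
moment [-0.02265597  0.04868745  0.01691155]
finger_gap 93.8074387463389
scene {'mtx': array([[436.96380484,   0.        , 319.04019394],
       [  0.        , 436.96380484, 236.49348434],
       [  0.        ,   0.        ,   1.        ]]), 'dist': array([-0.03712748,  0.        ,  0.        ,  0.        ,  0.        ]), 'world_from_camera': array([[-7.89578248e-01,  3.93623330e-01, -4.70772626e-01,
         9.51500801e+02],
       [ 6.13527095e-01,  4.91023722e-01, -6.18449842e-01,
         5.79971500e+02],
       [-1.22757592e-02, -7.77146305e-01, -6.29200228e-01,
         6.99965055e+02],
       [ 0.00000
[... 581 characters left out ...]
30849095e+03],
       [ 0.00000000e+00,  0.00000000e+00,  0.00000000e+00,
         1.00000000e+00]])}
{'mtx': array([[391.25965477,   0.        , 324.30381849],
       [  0.        , 391.25965477, 239.30955476],
       [  0.        ,   0.        ,   1.        ]]), 'dist': array([-0.04990268,  0.        ,  0.        ,  0.        ,  0.        ]), 'hand_eye': array([[ 9.99999555e-01,  6.99076068e-04,  6.34102520e-04,
         1.58078802e+00],
       [-4.45144340e-04, -2.43089076e-01,  9.70003868e-01,
        -1.70509253e+02],
       [ 8.32249885e-04, -9.70003718e-01, -2.43088656e-01,
         6.98023972e+01],
       [ 0.00000000e+00,  0.00000000e+00,  0.00000000e+00,
         1.00000000e+00]])}
```

View pics/scene1.png

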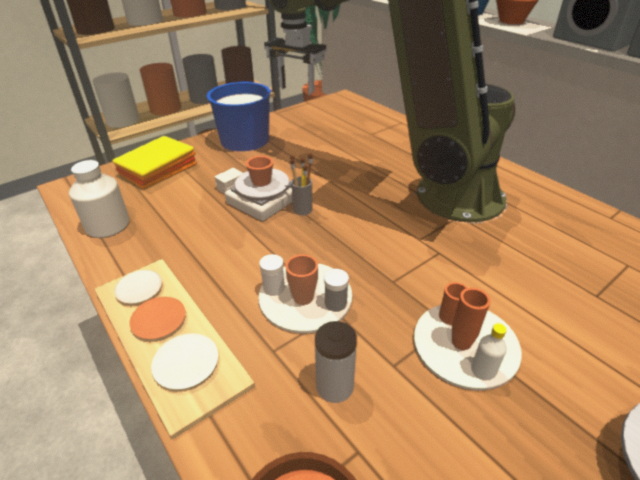

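View pics/top1.png

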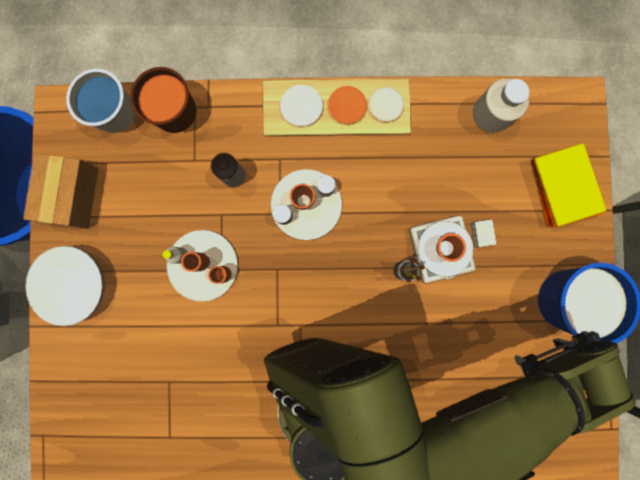

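```bash
cat > h.py <<'E'
import numpy as np, cv2
from scipy.spatial.transform import Rotation as Ro
from cell import read_state, imaging, order
def rays(K,D,T,uv):
    n=cv2.undistortPoints(np.asarray(uv,float).reshape(-1,1,2),K,D).reshape(-1,2)
    return T[:3,3], np.c_[n,np.ones(len(n))]@T[:3,:3].T, n
def plane(c,T,uv,z):
    o,d,_=rays(c['mtx'],c['dist'],T,uv); return (o+d*((z-o[2])/d[:,2])[:,None])[:,:2]
def cloud(c,T,dep):
    v,u=np.mgrid[0:480,0:640]; o,d,_=rays(c['mtx'],c['dist'],T,np.c_[u.ravel(),v.ravel()])
    P=o+d*dep.reshape(-1,1); P[dep.ravel()==0]=np.nan; return P.reshape(480,640,3)
def red(p):
    h=cv2.cvtColor(p,cv2.COLOR_RGB2HSV); return ((h[...,0]<9)|(h[...,0]>174))&(h[...,1]>130)
def tool(s):
    T=np.eye(4);T[:3,:3]=Ro.from_euler('xyz',s['eef_rot']).as_matrix();T[:3,3]=s['eef_pos'];return T
def circ(xy,it=3):
    for _ in range(it):
        A=np.c_[2*xy,np.ones(len(xy))]; q=np.linalg.lstsq(A,(xy**2).sum(1),rcond=None)[0]
        r=np.sqrt(q[2]+q[:2]@q[:2]); e=abs(np.hypot(*(xy-q[:2]).T)-r); xy=xy[e<max(2*np.median(e),.5)]
    return q[:2],r,np.median(e),len(xy)
E
python3 - <<'E'
from h import *
z=np.load('pics/top1.npz');p,d=z['p'],z['d'];c=imaging.get_calibration('top');T=c['world_from_camera']
P=cloud(c,T,d)
for n,(u,v),zr in (('middle',(303,196),107),('slim',(194,262),137),('wide',(451,247),122),('beaker',(219,274),87),('jarW?',(326,185),92),('jar?',(283,214),92),('bottle',(170,254),132),('canister',(224,167),150),('brush',(407,268),90)):
    w=np.zeros((480,640),bool); w[v-22:v+22,u-22:u+22]=1
    m=w&(abs(P[...,2]-zr)<8)
    if n in('middle','slim','wide','beaker'): m&=red(p)
    vv,uu=np.nonzero(m)
    if len(vv)<5: print(n,len(vv)); continue
    cs=max(cv2.findContours(m.astype(np.uint8),0,1)[0],key=len)[:,0,:]
    xy=plane(c,T,cs,zr); q=circ(xy)
    print(n,'mean',np.nanmedian(P[m],0).round(1),'circ',q[0].round(1),round(q[1],1),q[2:],'mec',cv2.minEnclosingCircle(xy.astype(np.float32)))
E
```

```text
middle 0
slim 0
wide 0
beaker 2
jarW? mean [623.4 -17.4  91.1] circ [624.  -17.8] 23.3 (np.float64(0.6425751535025412), 43) mec ((623.6325073242188, -17.66068458557129), 24.44869041442871)
jar? mean [547.8  99.9  91.2] circ [546.6 101. ] 22.9 (np.float64(0.27716998065133325), 33) mec ((547.0951538085938, 100.95210266113281), 24.119007110595703)
bottle mean [437.  354.4 133.9] circ [422.4 333.7] 22.1 (np.float64(2.3108494829490986), 55) mec ((422.2984313964844, 334.5943908691406), 24.640888214111328)
canister mean [667.6 243.3 144.3] circ [667.8 244.1] 25.2 (np.float64(1.8494781950422237), 76) mec ((665.35791015625, 244.42764282226562), 32.10520935058594)
brush mean [ 392.8 -228.7   90.3] circ [ 391.3 -228.6] 26.1 (np.float64(1.1015127455526041), 52) mec ((392.8837585449219, -223.83358764648438), 27.155319213867188)
```

Run:
```python
from h import *
z=np.load('pics/top1.npz');p,d=z['p'],z['d'];c=imaging.get_calibration('top');T=c['world_from_camera']
P=cloud(c,T,d); h=cv2.cvtColor(p,cv2.COLOR_RGB2HSV)
for n,(u,v),zr in (('middle',(303,196),107),('slim',(194,262),137),('wide',(451,247),122),('beaker',(219,274),87)):
    w=np.zeros((480,640),bool); w[v-20:v+20,u-20:u+20]=1
    m=w&(abs(P[...,2]-zr)<6)
    print(n,m.sum(),np.percentile(h[m],[10,50,90],axis=0).tolist())
    m&=(h[...,0]<12)|(h[...,0]>170)
    l,L,S,C=cv2.connectedComponentsWithStats(m.astype(np.uint8)); m=L==1+S[1:,4].argmax()
    cs=max(cv2.findContours(m.astype(np.uint8),0,1)[0],key=len)[:,0,:]
    xy=plane(c,T,cs,zr); q=circ(xy)
    print(n,m.sum(),'mean',np.nanmedian(P[m],0).round(1),'circ',q[0].round(1),round(q[1],1),q[2:],'mec',cv2.minEnclosingCircle(xy.astype(np.float32)))
a=cv2.resize(p[150:310,140:520],None,fx=2.1,fy=2.1,interpolation=2);cv2.imwrite('pics/topc.png',a[:,:,::-1])
```

```text
middle 145 [[10.0, 145.6, 145.4], [11.0, 187.0, 188.0], [12.0, 196.6, 209.0]]
middle 59 mean [566.4  43.4 107.3] circ [588.9  44.4] 29.9 (np.float64(1.045703461828456), 50) mec ((583.4146728515625, 45.7813835144043), 31.65437889099121)
slim 134 [[10.0, 116.6, 148.9], [11.0, 190.0, 189.0], [12.0, 197.0, 208.7]]
slim 106 mean [428.3 326.  136.6] circ [423.1 329.5] 23.3 (np.float64(1.3760111042303258), 84) mec ((423.91326904296875, 329.7395324707031), 26.40145492553711)
wide 254 [[10.0, 114.0, 147.3], [11.0, 186.0, 207.5], [11.0, 198.0, 217.0]]
wide 241 mean [ 451.3 -343.3  122. ] circ [ 450.9 -337.9] 36.1 (np.float64(0.36438020080033695), 51) mec ((450.1048583984375, -337.6344299316406), 37.685516357421875)
beaker 112 [[10.0, 124.5, 71.1], [11.0, 178.0, 182.0], [12.900000000000006, 196.0, 209.0]]
beaker 51 mean [399.2 276.4  86.7] circ [386.6 274.1] 21.7 (np.float64(0.43065504991748327), 38) mec ((387.3124084472656, 274.00848388671875), 24.19270896911621)
```

View pics/topc.png

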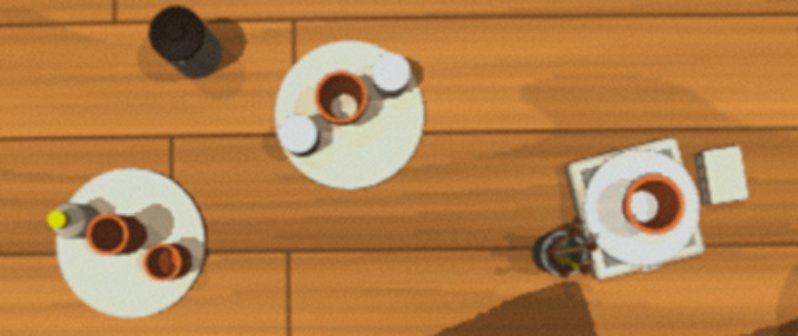

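Run:
```python
from h import *
z=np.load('pics/top1.npz');p,d=z['p'],z['d'];c=imaging.get_calibration('top');T=c['world_from_camera']
P=cloud(c,T,d); h=cv2.cvtColor(p,cv2.COLOR_RGB2HSV)
for n,(u,v),zr,R in (('middle',(303,196),107,33),('slim',(194,262),137,25.6),('wide',(451,247),122,37.5),('beaker',(219,274),87,24)):
    w=np.zeros((480,640),bool); w[v-20:v+20,u-20:u+20]=1
    m=w&(abs(P[...,2]-zr)<5)&(h[...,1]>90)
    l,L,S,C=cv2.connectedComponentsWithStats(m.astype(np.uint8)); m=L==1+S[1:,4].argmax()
    cs=max(cv2.findContours(m.astype(np.uint8),0,1)[0],key=len)[:,0,:]
    xy=plane(c,T,cs,zr); q=circ(xy)
    print(n,m.sum(),'circ',q[0].round(1),round(q[1],1),R,q[2:],'mec',cv2.minEnclosingCircle(xy.astype(np.float32)))
```

```text
middle 139 circ [590.2  45.6] 31.8 33 (np.float64(0.1826424598326568), 39) mec ((590.5321655273438, 45.347869873046875), 32.99593734741211)
slim 120 circ [422.6 330.5] 24.8 25.6 (np.float64(0.5300461259122518), 50) mec ((423.19384765625, 329.8904724121094), 26.470924377441406)
wide 229 circ [ 450.7 -337.5] 36.0 37.5 (np.float64(0.5312609379290123), 66) mec ((450.9441833496094, -337.0442199707031), 37.26411056518555)
beaker 88 circ [387.2 274.7] 22.2 24 (np.float64(1.0532882202605407), 83) mec ((387.23333740234375, 274.4876403808594), 24.678342819213867)
```

```bash
cat > go.py <<'E'
import sys
from h import *
x,y,z,yaw=map(float,sys.argv[1:5])
s=read_state();T=tool(s);R=T[:3,:3]
Rt=Ro.from_euler('xyz',[-np.pi/2,0,yaw]).as_matrix()
sh=R.T@(np.array([x,y,z])-T[:3,3]); rv=Ro.from_matrix(R.T@Rt).as_rotvec(degrees=True)
n=max(np.linalg.norm(sh)/41,np.linalg.norm(rv)/7)
print('clk',round(s['clock'],2),'shift',sh.round(1),'rot',rv.round(2),'rows',n.round(1),'pos',s['eef_pos'].round(1),'F',s['wrist_force'].round(1),'gap',round(s['finger_gap'],1))
E
python3 go.py 450.8 -337.3 222 0.576
```

```text
clk 0.1 shift [-73.2  -9.  299.8] rot [-6.0000e-02 -1.0199e+02 -4.0000e-02] rows 14.6 pos [ 197.2 -513.2  212.9] F [ 0.2 -0.4  0.2] gap 94.0
```

```bash
python3 -m handwheel '[[[-5,-15,21,0,-7,0,1],[-10,-25,42,0,-14,0,1],[-15,-30,63,0,-21,0,1],[-20,-30,84,0,-28,0,1],[-26,-30,106,0,-35,0,1]]]'; python3 go.py 450.8 -337.3 222 0.576
```

```text
clock: 0.52
eef_pos: [287.5, -450.4, 243.1]
eef_rot: [-1.57, 0.001, -0.587]
wrist_force: [-0.2, -0.9, -0.6]
finger_gap: 93.9
clk 0.52 shift [ 73.3  21.1 184.6] rot [-5.000e-02 -6.666e+01 -2.000e-02] rows 9.5 pos [ 287.5 -450.4  243.1] F [-0.2 -0.9 -0.6] gap 93.9
```

```bash
python3 -m handwheel '[[[7,2,18,0,-7,0,1],[15,4,37,0,-14,0,1],[22,6,55,0,-21,0,1],[29,8,74,0,-28,0,1],[37,10,93,0,-35,0,1]]]'; python3 go.py 450.8 -337.3 222 0.576
```

```text
clock: 0.93
eef_pos: [370.4, -392.7, 232.7]
eef_rot: [-1.569, 0.001, 0.029]
wrist_force: [-0.0, -0.2, -0.2]
finger_gap: 94.0
clk 0.93 shift [82.  10.7 53. ] rot [-8.000e-02 -3.131e+01 -1.000e-02] rows 4.5 pos [ 370.4 -392.7  232.7] F [-0.  -0.2 -0.2] gap 94.0
```

```bash
python3 -m handwheel '[[[16,2,11,0,-7,0,1],[33,4,21,0,-14,0,1],[49,6,32,0,-21,0,1],[66,8,42,0,-28,0,1],[82,10.7,53,0,-31.3,0,1]]]'; python3 -m handwheel '[[[0,0,0,0,0,0,1]]]'
cat > wr.py <<'E'
import sys
from h import *
n=sys.argv[1]; zr=float(sys.argv[2]); exp=list(map(float,sys.argv[3:5])); 
s=read_state(); p,d=imaging.camera('wrist'); c=imaging.get_calibration('wrist'); T=tool(s)@c['hand_eye']
cv2.imwrite(f'pics/{n}.png',p[:,:,::-1]); np.savez(f'pics/{n}.npz',p=p,d=d,T=T)
P=cloud(c,T,d); h=cv2.cvtColor(p,cv2.COLOR_RGB2HSV)
m=(abs(P[...,2]-zr)<4)&(h[...,1]>90)&(np.hypot(P[...,0]-exp[0],P[...,1]-exp[1])<60)
l,L,S,C=cv2.connectedComponentsWithStats(m.astype(np.uint8)); m=L==1+S[1:,4].argmax()
o,hi=cv2.findContours(m.astype(np.uint8),cv2.RETR_CCOMP,1)
for i in sorted(range(len(o)),key=lambda i:-len(o[i]))[:2]:
    xy=plane(c,T,o[i][:,0],zr); q=circ(xy,5); print(len(o[i]),q[0].round(2),'r',round(q[1],2),'res',q[2:], 'z med',np.nanmedian(P[m][:,2]).round(1))
E
python3 wr.py w1 122 450.8 -337.3; python3 go.py 450.8 -337.3 222 0.576
```

```text
clock: 1.35
eef_pos: [451.6, -336.6, 221.7]
eef_rot: [-1.569, -0.0, 0.583]
wrist_force: [-0.6, -0.1, -0.1]
finger_gap: 94.1
clock: 1.43
eef_pos: [453.2, -334.8, 220.8]
eef_rot: [-1.568, -0.0, 0.588]
wrist_force: [0.6, 0.6, -0.0]
finger_gap: 94.1
286 [ 450.01 -339.  ] r 36.45 res (np.float64(0.17178872822696434), 285) z med 121.2
238 [ 449.85 -338.44] r 29.56 res (np.float64(0.15959089264862314), 217) z med 121.2
clk 1.48 shift [-2.2 -1.  -0.6] rot [-0.18  0.54 -0.01] rows 0.1 pos [ 452.3 -335.6  221. ] F [ 0.   0.3 -0.3] gap 94.2
```

View pics/w1.png

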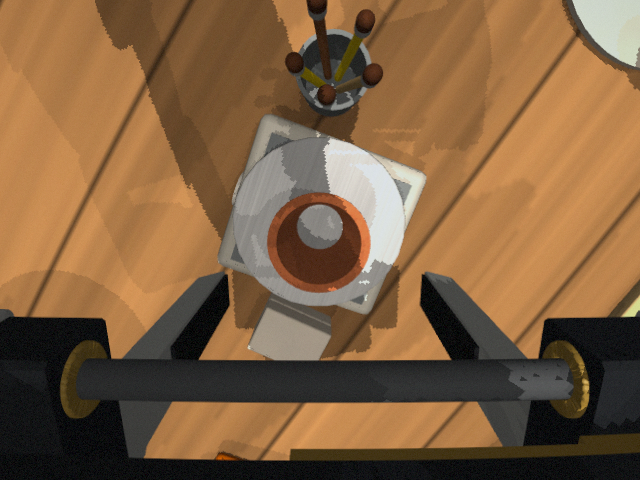

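```bash
python3 -m handwheel '[[[-2,0,0,0,0.5,0,1],[-2,0,0,0,0.5,0,1]]]';python3 wr.py w2 122 450.8 -337.3; python3 wr.py w3 122 450.8 -337.3;  python3 go.py 590.3 45.5 222 0.576
```

```text
clock: 1.65
eef_pos: [449.9, -337.2, 220.9]
eef_rot: [-1.567, 0.001, 0.574]
wrist_force: [-0.1, -0.1, 0.2]
finger_gap: 93.7
287 [ 449.98 -339.03] r 36.47 res (np.float64(0.17605919473177067), 286) z med 121.2
241 [ 449.81 -338.5 ] r 29.56 res (np.float64(0.1578342790224454), 217) z med 121.2
287 [ 449.99 -339.  ] r 36.44 res (np.float64(0.16513614875167804), 284) z med 121.3
243 [ 449.88 -338.46] r 29.6 res (np.float64(0.1790170507654274), 223) z med 121.3
clk 1.75 shift [ 3.259e+02 -3.000e-01  2.450e+02] rot [-0.18 -0.07 -0.02] rows 9.9 pos [ 450.  -337.3  221.1] F [ 0.3 -0.   0.9] gap 94.0
```

```bash
python3 -m handwheel '[[[32,-2,24,0,0,0,1],[64,-4,48,0,0,0,1],[96,-4,72,0,0,0,1],[128,-4,96,0,0,0,1],[160,-4,120,0,0,0,1]]]'; python3 go.py 590.3 45.5 210 0.576
```

```text
clock: 2.17
eef_pos: [519.1, -148.4, 225.8]
eef_rot: [-1.568, -0.0, 0.573]
wrist_force: [0.4, -0.2, -0.4]
finger_gap: 93.9
clk 2.17 shift [165.   16.1 124.3] rot [-0.15 -0.18  0.  ] rows 5.1 pos [ 519.1 -148.4  225.8] F [ 0.4 -0.2 -0.4] gap 93.9
```

```bash
python3 -m handwheel '[[[33,3,25,0,0,0,1],[66,6,50,0,0,0,1],[99,9,75,0,0,0,1],[132,12,100,0,0,0,1],[165,16,124,-0.15,-0.2,0,1]]]';python3 -m handwheel '[[[0,0,0,0,0,0,1],[0,0,0,0,0,0,1]]]'; python3 wr.py m1 107 590.3 45.5; python3 go.py 590.3 45.5 210 0.576
```

```text
clock: 2.58
eef_pos: [590.9, 46.6, 210.5]
eef_rot: [-1.571, -0.001, 0.575]
wrist_force: [0.5, -0.8, 0.3]
finger_gap: 94.2
clock: 2.75
eef_pos: [590.9, 47.9, 210.1]
eef_rot: [-1.571, -0.0, 0.577]
wrist_force: [-0.5, 0.2, 0.3]
finger_gap: 94.0
251 [590.39  45.43] r 32.44 res (np.float64(0.16059974872636928), 237) z med 106.2
218 [590.46  45.7 ] r 27.83 res (np.float64(0.16675234832030306), 210) z med 106.2
clk 2.8 shift [-0.9  0.4 -0.6] rot [ 0.03 -0.06  0.02] rows 0.0 pos [590.7  46.5 210.4] F [-0.4 -0.   0.5] gap 93.9
```

View pics/m1.png

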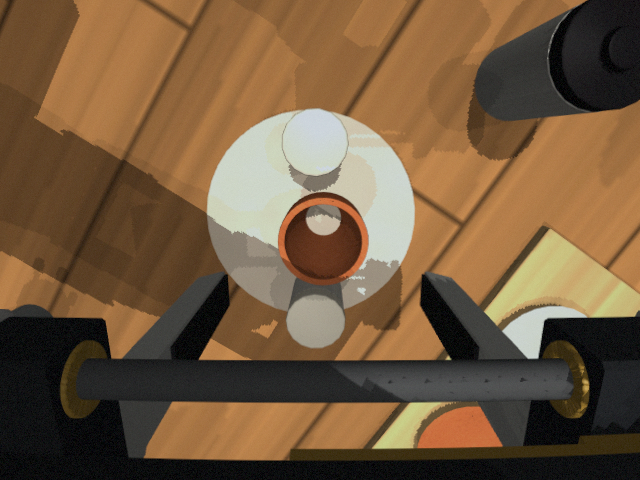

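```bash
python3 go.py 590.4 45.5 82 0.576; python3 -m handwheel '[[[-0.8,30,-0.6,0,0,0,1],[-0.8,60,-0.6,0,0,0,1],[-0.8,90,-0.6,0,0,0,1],[-0.8,115,-0.6,0,0,0,1],[-0.8,128,-0.6,0,0,0,1]]]' 8;  python3 go.py 590.4 45.5 82 0.576
```

```text
clk 2.8 shift [ -0.9 128.4  -0.5] rot [ 0.03 -0.06  0.02] rows 3.1 pos [590.7  46.5 210.4] F [-0.4 -0.   0.5] gap 93.9
clock: 3.22
eef_pos: [589.0, 43.3, 79.6]
eef_rot: [-1.57, 0.003, 0.572]
wrist_force: [-1.1, -0.1, -0.1]
finger_gap: 94.2
clk 3.22 shift [ 2.3 -2.4  1.1] rot [-0.06 -0.22 -0.15] rows 0.1 pos [589.   43.3  79.6] F [-1.1 -0.1 -0.1] gap 94.2
```

```bash
python3 -m handwheel '[[[1.5,-2,0.5,0,0,0,1],[1.5,-2,0.5,0,0,0,1],[1.5,-2,0.5,0,0,0,1]]]' 8;  python3 go.py 590.4 45.5 82 0.576
```

```text
clock: 3.47
eef_pos: [590.6, 43.5, 83.2]
eef_rot: [-1.571, 0.001, 0.571]
wrist_force: [-0.3, -0.4, 0.5]
finger_gap: 93.8
clk 3.47 shift [0.9 1.2 1.8] rot [-0.   -0.3  -0.05] rows 0.1 pos [590.6  43.5  83.2] F [-0.3 -0.4  0.5] gap 93.8
```

```bash
python3 -m handwheel '[[[0.9,1,1.8,0,-0.3,0,1],[0.9,1,1.8,0,-0.3,0,1],[0.9,1,1.8,0,-0.3,0,0.6],[0.9,1,1.8,0,-0.3,0,0.3],[0.9,1,1.8,0,-0.3,0,0.3]]]' 12;  python3 go.py 590.4 45.5 82 0.576
```

```text
clock: 3.88
eef_pos: [590.5, 45.6, 82.4]
eef_rot: [-1.571, 0.001, 0.576]
wrist_force: [-0.0, 0.0, -0.1]
finger_gap: 77.4
clk 3.88 shift [-0.1  0.4 -0. ] rot [ 0.01  0.01 -0.03] rows 0.0 pos [590.5  45.6  82.4] F [-0.   0.  -0.1] gap 77.4
```

```bash
python3 -m handwheel '[[[0,0,0,0,0,0,0.3],[0,0,0,0,0,0,0.3],[0,0,0,0,0,0,0.3]]]' 12;  python3 go.py 590.4 45.5 82 0.576;  python3 -m handwheel '[[[0,0,0,0,0,0,0.3],[0,0,0,0,0,0,0.3]]]' 12;  python3 go.py 590.4 45.5 82 0.576
```

```text
clock: 4.13
eef_pos: [590.5, 45.6, 82.5]
eef_rot: [-1.571, 0.0, 0.576]
wrist_force: [-0.4, -0.0, 1.1]
finger_gap: 65.7
clk 4.13 shift [-0.2  0.5  0. ] rot [ 0.02  0.01 -0.03] rows 0.0 pos [590.5  45.6  82.5] F [-0.4 -0.   1.1] gap 65.7
clock: 4.3
eef_pos: [590.5, 45.6, 82.5]
eef_rot: [-1.571, 0.001, 0.576]
wrist_force: [1.4, 1.0, -0.0]
finger_gap: 65.5
clk 4.3 shift [-0.2  0.5 -0. ] rot [ 0.01  0.01 -0.03] rows 0.0 pos [590.5  45.6  82.5] F [ 1.4  1.  -0. ] gap 65.5
```

```bash
python3 -m handwheel '[[[0,-10,0,0,0,0,0.3],[0,-40,0,0,0,0,0.3],[0,-75,0,0,0,0,0.3],[0,-110,0,0,0,0,0.3],[0,-140,0,0,0,0,0.3]]]';  python3 -m handwheel '[[[0,-5,0,0,0,0,0.3],[0,-5,0,0,0,0,0.3]]]';python3 go.py 450 -338.8 228 0.576; python3 wr.py mh 240 590 45
```

```text
clock: 4.72
eef_pos: [590.4, 45.7, 225.5]
eef_rot: [-1.572, -0.001, 0.576]
wrist_force: [0.1, -0.1, -1.4]
finger_gap: 66.0
clock: 4.88
eef_pos: [591.0, 45.7, 233.0]
eef_rot: [-1.574, -0.004, 0.576]
wrist_force: [-0.2, -0.0, -2.5]
finger_gap: 65.9
clk 4.88 shift [-327.8    4.4 -245.6] rot [0.18 0.01 0.24] rows 10.0 pos [591.   45.7 233. ] F [-0.2 -0.  -2.5] gap 65.9
443 [591.72  43.37] r 28.2 res (np.float64(0.30283333111577804), 253) z med 240.1
4 [598.02  16.17] r 0.5 res (np.float64(0.029731462284044857), 4) z med 240.1
```

View pics/mh.png

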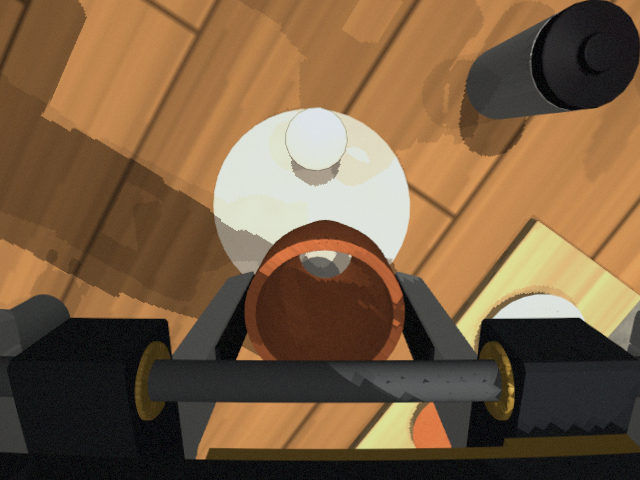

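```bash
cat > held.py <<'E'
import sys
from h import *
n=sys.argv[1];zr=float(sys.argv[2]);rad=float(sys.argv[3])
s=read_state(); 
z=np.load(f'pics/{n}.npz');p,d,T=z['p'],z['d'],z['T'];c=imaging.get_calibration('wrist')
P=cloud(c,T,d);h=cv2.cvtColor(p,cv2.COLOR_RGB2HSV); TT=T@np.linalg.inv(c['hand_eye'])
Q=(P-TT[:3,3])@TT[:3,:3]
m=(abs(P[...,2]-zr)<5)&(h[...,1]>90)&(abs(Q[...,0])<40)
print(m.sum(), np.nanmedian(P[m][:,2]))
o=max(cv2.findContours(m.astype(np.uint8),0,1)[0],key=len)[:,0]
# outer front edge: top-most pixel per column
pts=[]
for u in range(640):
    v=np.nonzero(m[:,u])[0]
    if len(v): pts.append((u,v[0]))
for zz in (zr-1,zr,zr+1):
    xy=plane(c,T,pts,zz); 
    L=(np.c_[xy,np.full(len(xy),zz)]-TT[:3,3])@TT[:3,:3]
    L=L[abs(L[:,0])<rad*0.85][:,[0,2]]
    q=circ(L,5); print(zz,'tool x,z',q[0].round(2),q[1].round(2),q[2:], 'zfront-R',round(L[abs(L[:,0])<5][:,1].max()-rad,2))
E
python3 held.py mh 257.5 33
```

```text
4723 256.6655256243624
256.5 tool x,z [-0.66  1.  ] 32.08 (np.float64(0.11056905292242547), 140) zfront-R 0.62
257.5 tool x,z [-0.66  1.44] 31.88 (np.float64(0.11027334704745684), 141) zfront-R 0.86
258.5 tool x,z [-0.66  1.89] 31.67 (np.float64(0.10892826308252346), 142) zfront-R 1.1
```

```bash
python3 go.py 450.5 -338.7 232 0.576; python3 -m handwheel '[[[-32,0,-24,0,0,0,0.3],[-65,0,-49,0,0,0,0.3],[-98,0,-73.5,0,0,0,0.3],[-131,0,-98,0,0,0,0.3],[-164,0,-122.5,0,0,0,0.3]]]'; python3 go.py 450.5 -338.7 228 0.576
```

```text
clk 4.93 shift [-326.7   -1.6 -246.1] rot [0.07 0.01 0.05] rows 10.0 pos [590.3  45.7 230.4] F [ 0.2 -0.3 -2.8] gap 65.9
clock: 5.35
eef_pos: [517.8, -147.7, 227.9]
eef_rot: [-1.569, 0.001, 0.577]
wrist_force: [1.1, -0.2, -1.7]
finger_gap: 65.6
clk 5.35 shift [-1.606e+02 -1.000e-01 -1.235e+02] rot [-0.11  0.03 -0.08] rows 4.9 pos [ 517.8 -147.7  227.9] F [ 1.1 -0.2 -1.7] gap 65.6
```

```bash
python3 -m handwheel '[[[-32,0,-25,0,0,0,0.3],[-64,0,-50,0,0,0,0.3],[-96,0,-75,0,0,0,0.3],[-128,0,-100,0,0,0,0.3],[-158,0,-122,0,0,0,0.3]]]'; python3 go.py 450.5 -338.7 200 0.576;python3 -m handwheel '[[[-2,10,-1.5,0,0,0,0.3],[-2,20,-1.5,0,0,0,0.3],[-2,28,-1.5,0,0,0,0.3]]]';python3 -m handwheel '[[[0,0,0,0,0,0,0.3],[0,0,0,0,0,0,0.3]]]';  python3 go.py 450.5 -338.7 200 0.576
```

```text
clock: 5.77
eef_pos: [450.1, -337.6, 225.3]
eef_rot: [-1.565, 0.003, 0.576]
wrist_force: [0.1, 0.1, -1.6]
finger_gap: 65.8
clk 5.77 shift [-0.1 25.3 -1.3] rot [-0.32  0.   -0.14] rows 0.6 pos [ 450.1 -337.6  225.3] F [ 0.1  0.1 -1.6] gap 65.8
clock: 6.02
eef_pos: [448.4, -339.0, 194.2]
eef_rot: [-1.561, 0.003, 0.575]
wrist_force: [0.2, -0.9, -3.2]
finger_gap: 65.6
clock: 6.18
eef_pos: [448.5, -337.4, 192.7]
eef_rot: [-1.558, 0.004, 0.577]
wrist_force: [1.1, 0.7, -2.1]
finger_gap: 65.6
clk 6.18 shift [ 0.9 -7.3 -2. ] rot [-0.71  0.06 -0.23] rows 0.2 pos [ 448.5 -337.4  192.7] F [ 1.1  0.7 -2.1] gap 65.6
```

```bash
python3 -m handwheel '[[[0.9,0,-2,-0.7,0,-0.2,0.3],[0.9,0,-2,-0.7,0,-0.2,0.3],[0.9,0,-2,-0.7,0,-0.2,0.3],[0.9,0,-2,-0.7,0,-0.2,0.3]]]';  python3 go.py 450.5 -338.7 185 0.576; python3 wr.py i1 122 450 -338; python3 held.py i1 217 33
```

```text
clock: 6.52
eef_pos: [450.7, -338.4, 193.1]
eef_rot: [-1.571, 0.0, 0.578]
wrist_force: [-1.2, -0.3, -2.1]
finger_gap: 65.7
clk 6.52 shift [-0.3  8.1 -0.1] rot [ 0.03  0.09 -0.02] rows 0.2 pos [ 450.7 -338.4  193.1] F [-1.2 -0.3 -2.1] gap 65.7
289 [ 449.57 -338.3 ] r 33.47 res (np.float64(2.6728722917721797), 289) z med 121.3
4 [ 417.8  -346.81] r 0.65 res (np.float64(0.008608369874683608), 4) z med 121.3
4830 216.870443554544
216.0 tool x,z [-0.65  1.07] 32.01 (np.float64(0.08721240690803711), 141) zfront-R 0.45
217.0 tool x,z [-0.65  1.53] 31.79 (np.float64(0.08662154504932928), 141) zfront-R 0.69
218.0 tool x,z [-0.65  1.96] 31.59 (np.float64(0.08587016546738013), 143) zfront-R 0.93
```

View pics/i1.png

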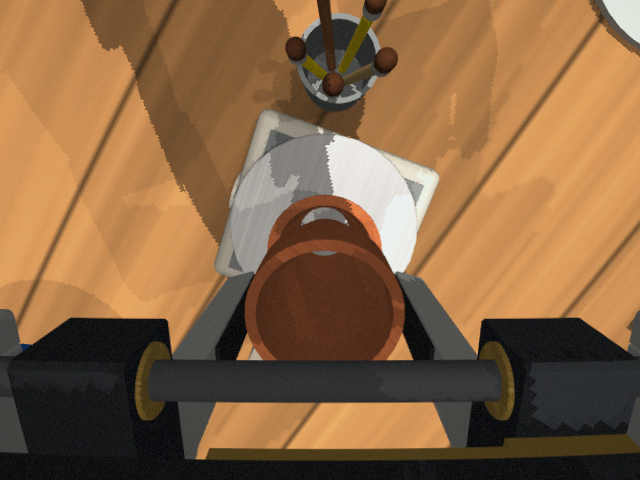

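```bash
python3 -m handwheel '[[[0,8,-0.5,0,0,0,0.3],[0,16,-0.5,0,0,0,0.3],[0,24,-0.5,0,0,0,0.3],[0,30,-0.5,0,0,0,0.3],[0,34,-0.5,0,0,0,0.3]]]';python3 go.py 450.5 -338.8 150 0.576; python3 -m handwheel '[[[0,0,0,0,0,0,0.3],[0,0,0,0,0,0,0.3]]]';  python3 go.py 450.5 -338.8 150 0.576
```

```text
clock: 6.98
eef_pos: [450.5, -338.8, 157.7]
eef_rot: [-1.57, 0.001, 0.577]
wrist_force: [-0.4, -0.3, -1.6]
finger_gap: 65.4
clk 6.98 shift [-0.   7.7 -0. ] rot [-0.06  0.08 -0.05] rows 0.2 pos [ 450.5 -338.8  157.7] F [-0.4 -0.3 -1.6] gap 65.4
clock: 7.15
eef_pos: [450.4, -338.7, 157.3]
eef_rot: [-1.569, 0.001, 0.577]
wrist_force: [0.2, 0.3, -1.5]
finger_gap: 65.6
clk 7.15 shift [ 0.   7.3 -0.2] rot [-0.1   0.07 -0.06] rows 0.2 pos [ 450.4 -338.7  157.3] F [ 0.2  0.3 -1.5] gap 65.6
```

Contact is expected at about TCP z 144.5. I'll lower in small steps and watch the force.

```bash
cat > f.py <<'E'
from h import *
# average over the readings we can take without time
s=read_state();print(round(s['clock'],2),s['eef_pos'].round(2),s['wrist_force'].round(2),s['moment'].round(3),round(s['finger_gap'],1))
E
python3 -m handwheel '[[[0,2,0,0,0,0,0.3],[0,4,0,0,0,0,0.3],[0,6,0,0,0,0,0.3],[0,8,0,0,0,0,0.3],[0,8,0,0,0,0,0.3]]]'; python3 -m handwheel '[[[0,0,0,0,0,0,0.3]]]';python3 -m handwheel '[[[0,0,0,0,0,0,0.3]]]';python3 f.py
```

```text
clock: 7.57
eef_pos: [450.3, -338.6, 148.8]
eef_rot: [-1.569, 0.001, 0.577]
wrist_force: [-0.1, 0.3, -2.4]
finger_gap: 65.4
clock: 7.65
eef_pos: [450.3, -338.6, 148.8]
eef_rot: [-1.569, 0.001, 0.577]
wrist_force: [-0.0, 0.0, -2.5]
finger_gap: 65.6
clock: 7.73
eef_pos: [450.3, -338.6, 148.9]
eef_rot: [-1.569, 0.001, 0.577]
wrist_force: [-0.0, -0.5, -2.9]
finger_gap: 65.8
7.73 [ 450.31 -338.57  148.87] [-0.01 -0.48 -2.88] [-0.035 -0.171 -0.014] 65.8
```

```bash
for i in 1; do python3 -m handwheel '[[[0,1,0,0,0,0,0.3],[0,2,0,0,0,0,0.3],[0,2,0,0,0,0,0.3]]]';python3 -m handwheel '[[[0,1,0,0,0,0,0.3],[0,1,0,0,0,0,0.3]]]'; done;  python3 -m handwheel '[[[0,0,0,0,0,0,0.3]]]'
```

```text
clock: 7.98
eef_pos: [450.4, -338.7, 146.8]
eef_rot: [-1.569, 0.001, 0.577]
wrist_force: [1.1, -0.3, -1.6]
finger_gap: 66.0
clock: 8.15
eef_pos: [450.4, -338.8, 145.8]
eef_rot: [-1.569, 0.001, 0.577]
wrist_force: [0.0, -1.4, -1.8]
finger_gap: 65.8
clock: 8.23
eef_pos: [450.5, -338.8, 145.8]
eef_rot: [-1.569, 0.001, 0.577]
wrist_force: [0.3, -0.3, -1.6]
finger_gap: 65.5
```

```bash
python3 -m handwheel '[[[0,0.5,0,0,0,0,0.3],[0,0.5,0,0,0,0,0.3]]]'; python3 -m handwheel '[[[0,0,0,0,0,0,0.3]]]'; python3 -m handwheel '[[[0,0.5,0,0,0,0,0.3],[0,0.5,0,0,0,0,0.3]]]';python3 -m handwheel '[[[0,0,0,0,0,0,0.3]]]'
```

```text
clock: 8.4
eef_pos: [450.5, -338.8, 145.3]
eef_rot: [-1.57, 0.001, 0.577]
wrist_force: [0.2, -0.3, -0.8]
finger_gap: 65.9
clock: 8.48
eef_pos: [450.5, -338.9, 145.3]
eef_rot: [-1.57, 0.001, 0.577]
wrist_force: [0.6, -1.2, -2.4]
finger_gap: 65.5
clock: 8.65
eef_pos: [450.6, -338.8, 144.9]
eef_rot: [-1.57, 0.001, 0.577]
wrist_force: [0.1, 0.4, -0.3]
finger_gap: 65.9
clock: 8.73
eef_pos: [450.5, -338.8, 144.9]
eef_rot: [-1.57, 0.001, 0.577]
wrist_force: [-0.6, -0.7, -0.6]
finger_gap: 65.8
```

```bash
python3 -m handwheel '[[[0,0.4,0,0,0,0,0.3],[0,0.4,0,0,0,0,0.3]]]'; for i in 1 2; do python3 -m handwheel '[[[0,0,0,0,0,0,0.3]]]';done
```

```text
clock: 8.9
eef_pos: [450.6, -338.9, 144.7]
eef_rot: [-1.57, 0.001, 0.577]
wrist_force: [0.2, 0.2, 2.0]
finger_gap: 65.7
clock: 8.98
eef_pos: [450.6, -338.8, 144.7]
eef_rot: [-1.57, 0.001, 0.577]
wrist_force: [0.2, 0.4, -0.2]
finger_gap: 65.7
clock: 9.07
eef_pos: [450.6, -338.8, 144.7]
eef_rot: [-1.57, 0.001, 0.577]
wrist_force: [-0.7, -0.0, 0.1]
finger_gap: 65.7
```

```bash
python3 -m handwheel '[[[0,0,0,0,0,0,0.5],[0,0,0,0,0,0,0.6],[0,0,0,0,0,0,0.8],[0,0,0,0,0,0,0.9],[0,0,0,0,0,0,1]]]'; python3 -m handwheel '[[[0,0,0,0,0,0,1],[0,0,0,0,0,0,1]]]'; python3 -m handwheel '[[[0,-20,0,0,0,0,1],[0,-50,0,0,0,0,1],[0,-85,0,0,0,0,1],[0,-115,0,0,0,0,1],[0,-128,0,0,0,0,1]]]'; python3 -m handwheel '[[[0,0,0,0,0,0,1],[0,0,0,0,0,0,1]]]'; python3 wr.py n1 169 450 -338; python3 go.py 422.8 330 245 -0.57
```

```text
clock: 9.48
eef_pos: [450.5, -338.8, 144.7]
eef_rot: [-1.57, 0.001, 0.577]
wrist_force: [-0.6, -1.4, 0.8]
finger_gap: 91.0
clock: 9.65
eef_pos: [450.6, -338.8, 144.7]
eef_rot: [-1.57, 0.001, 0.577]
wrist_force: [-0.4, -1.3, -0.8]
finger_gap: 94.1
clock: 10.07
eef_pos: [451.3, -339.3, 277.1]
eef_rot: [-1.575, -0.001, 0.577]
wrist_force: [-0.0, -0.6, 0.9]
finger_gap: 93.8
clock: 10.23
eef_pos: [451.4, -339.4, 277.7]
eef_rot: [-1.577, -0.001, 0.577]
wrist_force: [-0.0, 0.2, -0.1]
finger_gap: 93.6
248 [ 449.8  -338.66] r 32.3 res (np.float64(0.15905448626131857), 242) z med 167.9
216 [ 449.85 -338.54] r 27.87 res (np.float64(0.14680039853500304), 205) z med 167.9
clk 10.28 shift [341.5  29.4 576.3] rot [ 0.17 65.74  0.14] rows 16.4 pos [ 451.2 -339.2  276.4] F [ 0.5  0.1 -0.8] gap 93.6
```

View pics/n1.png

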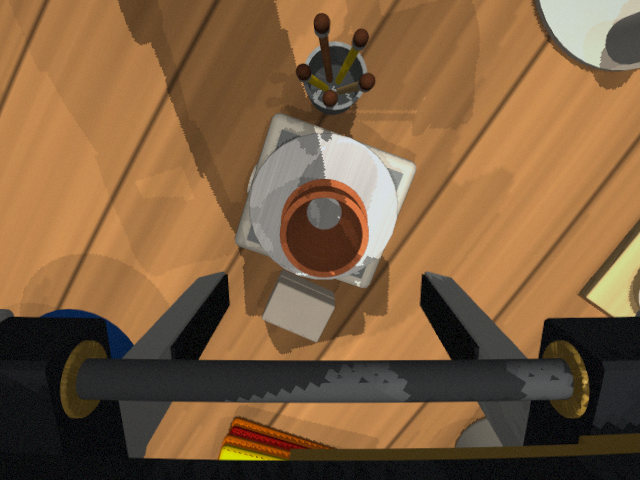

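```bash
python3 -m handwheel '[[[0,0,0,0,7,0,1],[0,0,0,0,14,0,1],[0,0,0,0,21,0,1],[0,0,0,0,28,0,1],[0,0,0,0,35,0,1]]]'; python3 -m handwheel '[[[0,0,0,0,7,0,1],[0,0,0,0,14,0,1],[0,0,0,0,21,0,1],[0,0,0,0,28,0,1],[0,0,0,0,31.5,0,1]]]';python3 -m handwheel '[[[0,0,0,0,0,0,1],[0,0,0,0,0,0,1]]]'; python3 go.py 449.8 -338.6 277 -0.57;python3 wr.py n2 169 450 -338;  python3 go.py 422.8 330 245 -0.57
```

```text
clock: 10.7
eef_pos: [450.8, -338.9, 274.3]
eef_rot: [-1.572, -0.0, -0.04]
wrist_force: [0.4, -0.6, 0.1]
finger_gap: 94.1
clock: 11.12
eef_pos: [450.5, -338.6, 272.3]
eef_rot: [-1.571, 0.002, -0.596]
wrist_force: [-0.5, -0.8, 0.6]
finger_gap: 93.9
clock: 11.28
eef_pos: [450.1, -338.3, 270.5]
eef_rot: [-1.571, 0.005, -0.595]
wrist_force: [0.4, -0.4, -0.2]
finger_gap: 94.3
clk 11.28 shift [-0.2 -6.5 -0.4] rot [-0.   -1.41 -0.3 ] rows 0.2 pos [ 450.1 -338.3  270.5] F [ 0.4 -0.4 -0.2] gap 94.3
252 [ 450.49 -338.92] r 32.37 res (np.float64(0.16816863832353235), 250) z med 167.9
219 [ 450.69 -338.8 ] r 27.82 res (np.float64(0.13829933275218664), 211) z med 167.9
clk 11.33 shift [-396.7   27.7  538.6] rot [ 0.   -1.37 -0.26] rows 16.3 pos [ 450.2 -338.4  271. ] F [1.  0.7 0.5] gap 94.4
```

```bash
python3 -m handwheel '[[[-24,0,32,0,0,0,1],[-48,0,65,0,0,0,1],[-72,0,98,0,0,0,1],[-97,0,131,0,0,0,1],[-121,0,165,0,-1.3,-0.2,1]]]';python3 -m handwheel '[[[-24,0,32,0,0,0,1],[-48,0,65,0,0,0,1],[-72,0,98,0,0,0,1],[-97,0,131,0,0,0,1],[-121,0,165,0,0,0,1]]]';  python3 go.py 422.8 330 245 -0.57
```

```text
clock: 11.75
eef_pos: [441.5, -132.2, 271.0]
eef_rot: [-1.571, 0.002, -0.57]
wrist_force: [0.7, 0.2, -0.2]
finger_gap: 94.2
clock: 12.17
eef_pos: [427.8, 73.8, 271.0]
eef_rot: [-1.571, 0.002, -0.568]
wrist_force: [1.8, -0.9, -0.2]
finger_gap: 94.0
clk 12.17 shift [-142.    26.3  213.3] rot [ 0.    0.12 -0.1 ] rows 6.3 pos [427.8  73.8 271. ] F [ 1.8 -0.9 -0.2] gap 94.0
```

```bash
python3 -m handwheel '[[[-22,3,33,0,0,0,1],[-44,6,66,0,0,0,1],[-66,10,99,0,0,0,1],[-88,14,132,0,0,0,1],[-110,18,165,0,0,0,1]]]';python3 -m handwheel '[[[-12,3,18,0,0,0,1],[-24,6,36,0,0,0,1],[-30,8,45,0,0,0,1],[-30,8,45,0,0,0,1]]]';  python3 go.py 422.8 330 245 -0.57;python3 wr.py s1 137 422.8 330
```

```text
clock: 12.58
eef_pos: [423.1, 274.1, 252.7]
eef_rot: [-1.571, 0.002, -0.565]
wrist_force: [1.2, -0.3, 0.1]
finger_gap: 94.0
clock: 12.92
eef_pos: [421.4, 329.4, 243.6]
eef_rot: [-1.573, 0.003, -0.562]
wrist_force: [-0.1, 0.3, -0.2]
finger_gap: 93.7
clk 12.92 shift [ 0.9 -1.4  1.3] rot [ 0.1   0.46 -0.14] rows 0.1 pos [421.4 329.4 243.6] F [-0.1  0.3 -0.2] gap 93.7
194 [422.6  329.37] r 25.2 res (np.float64(0.15043877794519922), 188) z med 136.2
158 [422.6  329.49] r 20.6 res (np.float64(0.18210000834480589), 154) z med 136.2
```

View pics/s1.png

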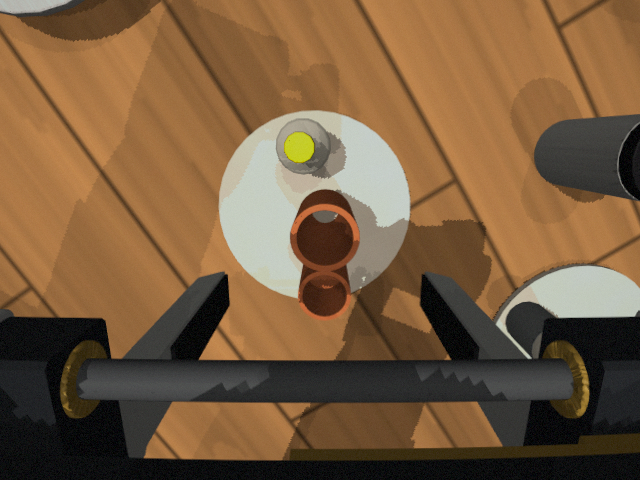

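```bash
python3 go.py 422.6 329.4 111 -0.57; python3 -m handwheel '[[[0.8,25,0.5,0.1,0.4,-0.1,1],[0.8,55,0.5,0.1,0.4,-0.1,1],[0.8,85,0.5,0.1,0.4,-0.1,1],[0.8,112,0.5,0.1,0.4,-0.1,1],[0.8,126,0.5,0.1,0.4,-0.1,1]]]';python3 -m handwheel '[[[0,0,0,0,0,0,1],[0,0,0,0,0,0,1]]]';  python3 go.py 422.6 329.4 111 -0.57
```

```text
clk 12.97 shift [  0.4 133.1   1.7] rot [ 0.09  0.39 -0.12] rows 3.2 pos [421.7 328.2 244.1] F [-0.2 -0.6 -0.1] gap 93.9
clock: 13.38
eef_pos: [421.8, 326.0, 115.4]
eef_rot: [-1.573, 0.001, -0.571]
wrist_force: [-0.5, -0.5, 0.7]
finger_gap: 93.8
clock: 13.55
eef_pos: [421.9, 324.5, 115.4]
eef_rot: [-1.575, 0.002, -0.572]
wrist_force: [1.3, 0.4, 0.8]
finger_gap: 94.2
clk 13.55 shift [-2.   4.4  4.5] rot [ 0.22 -0.1  -0.1 ] rows 0.2 pos [421.9 324.5 115.4] F [1.3 0.4 0.8] gap 94.2
```

```bash
python3 -m handwheel '[[[-2,4.4,4.5,0.2,-0.1,-0.1,1],[-2,4.4,4.5,0.2,-0.1,-0.1,1],[-2,4.4,4.5,0.2,-0.1,-0.1,1],[-2,4.4,4.5,0.2,-0.1,-0.1,1]]]';  python3 go.py 422.6 329.4 111 -0.57
```

```text
clock: 13.88
eef_pos: [422.9, 329.6, 111.7]
eef_rot: [-1.57, -0.0, -0.57]
wrist_force: [-0.5, 0.0, 0.1]
finger_gap: 93.6
clk 13.88 shift [-0.2  0.7 -0.3] rot [-0.03  0.01  0.02] rows 0.0 pos [422.9 329.6 111.7] F [-0.5  0.   0.1] gap 93.6
```

Positioned; now closing on 51.3 mm.

```bash
python3 -m handwheel '[[[-0.2,0.5,-0.3,0,0,0,0.6],[-0.2,0.5,-0.3,0,0,0,0.3],[-0.2,0.5,-0.3,0,0,0,0.1],[-0.2,0.5,-0.3,0,0,0,0],[-0.2,0.5,-0.3,0,0,0,0]]]' 12;  python3 -m handwheel '[[[0,0,0,0,0,0,0],[0,0,0,0,0,0,0],[0,0,0,0,0,0,0],[0,0,0,0,0,0,0],[0,0,0,0,0,0,0]]]' 12;  python3 go.py 422.6 329.4 111 -0.57
```

```text
clock: 14.3
eef_pos: [422.5, 329.4, 111.2]
eef_rot: [-1.57, -0.0, -0.57]
wrist_force: [-0.0, 0.0, 0.1]
finger_gap: 64.6
clock: 14.72
eef_pos: [422.6, 329.4, 111.2]
eef_rot: [-1.57, -0.0, -0.57]
wrist_force: [-0.2, -0.4, 0.6]
finger_gap: 51.0
clk 14.72 shift [ 0.1  0.2 -0. ] rot [-0.03  0.01  0.02] rows 0.0 pos [422.6 329.4 111.2] F [-0.2 -0.4  0.6] gap 51.0
```

```bash
python3 -m handwheel '[[[0,-10,0,0,0,0,0],[0,-40,0,0,0,0,0],[0,-75,0,0,0,0,0],[0,-110,0,0,0,0,0],[0,-145,0,0,0,0,0]]]'; python3 -m handwheel '[[[0,-25,0,0,0,0,0],[0,-40,0,0,0,0,0],[0,-40,0,0,0,0,0],[0,-40,0,0,0,0,0]]]'; python3 go.py 450.3 -338.8 300 -0.57; python3 wr.py sh 322 422 329 >/dev/null; python3 held.py sh 322 25.65
```

```text
clock: 15.13
eef_pos: [422.1, 329.1, 258.5]
eef_rot: [-1.57, -0.0, -0.57]
wrist_force: [0.5, -1.1, -1.8]
finger_gap: 51.0
clock: 15.47
eef_pos: [421.9, 329.0, 298.6]
eef_rot: [-1.57, -0.001, -0.57]
wrist_force: [-0.5, 0.5, -2.3]
finger_gap: 51.0
clk 15.47 shift [ 384.1   -1.8 -547. ] rot [-0.06  0.01  0.03] rows 16.3 pos [421.9 329.  298.6] F [-0.5  0.5 -2.3] gap 51.0
4685 323.3971089996376
321.0 tool x,z [1.31 1.12] 24.91 (np.float64(0.10547613872013883), 107) zfront-R 0.59
322.0 tool x,z [1.31 1.59] 24.73 (np.float64(0.10814425887839363), 108) zfront-R 0.88
323.0 tool x,z [1.3  2.05] 24.56 (np.float64(0.10283515618386829), 109) zfront-R 1.17
```

View pics/sh.png

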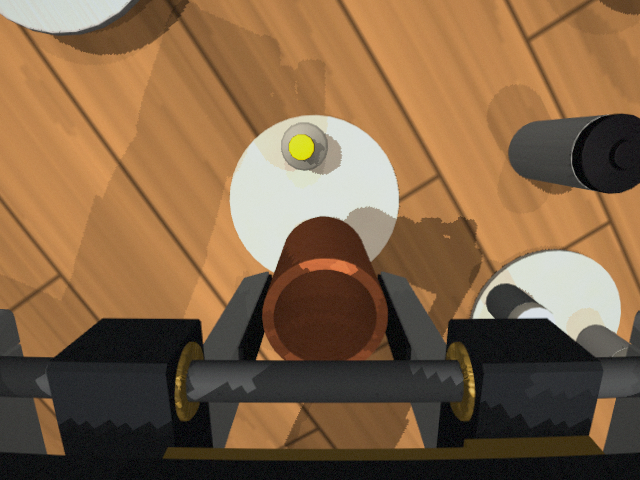

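```bash
python3 -m handwheel '[[[20,-2,-28,0,0,0,0],[43,-3,-61,0,0,0,0],[67,-3,-95,0,0,0,0],[91,-3,-129,0,0,0,0],[115,-3,-164,0,0,0,0]]]';python3 -m handwheel '[[[23,0,-33,0,0,0,0],[47,0,-67,0,0,0,0],[71,0,-101,0,0,0,0],[95,0,-135,0,0,0,0],[118,0,-168,0,0,0,0]]]';  python3 go.py 449.7 -339.1 298 -0.57
```

```text
clock: 15.93
eef_pos: [429.2, 127.7, 298.9]
eef_rot: [-1.574, 0.002, -0.569]
wrist_force: [1.0, -0.1, -2.2]
finger_gap: 51.3
clock: 16.35
eef_pos: [437.1, -79.4, 297.6]
eef_rot: [-1.574, 0.004, -0.569]
wrist_force: [1.4, 0.2, -1.8]
finger_gap: 50.8
clk 16.35 shift [ 150.6   -0.3 -212. ] rot [ 0.2   0.04 -0.25] rows 6.3 pos [437.1 -79.4 297.6] F [ 1.4  0.2 -1.8] gap 50.8
```

```bash
python3 -m handwheel '[[[23,0,-33,0,0,0,0],[47,0,-67,0,0,0,0],[71,0,-101,0,0,0,0],[94,0,-133,0,0,0,0],[115,0,-162,0.2,0,-0.2,0]]]';python3 -m handwheel '[[[15,0,-20,0,0,0,0],[25,0,-36,0,0,0,0],[35,0,-49,0,0,0,0],[35,0,-49,0,0,0,0]]]';  python3 go.py 449.7 -339.1 290 -0.57; python3 -m handwheel '[[[0,0,0,0,0,0,0],[0,0,0,0,0,0,0]]]';  python3 go.py 449.7 -339.1 285 -0.57
```

```text
clock: 16.77
eef_pos: [445.8, -280.0, 295.8]
eef_rot: [-1.571, 0.004, -0.57]
wrist_force: [1.0, 0.4, -1.5]
finger_gap: 50.6
clock: 17.1
eef_pos: [448.1, -342.3, 293.0]
eef_rot: [-1.571, 0.008, -0.572]
wrist_force: [0.3, 0.3, -3.1]
finger_gap: 50.8
clk 17.1 shift [-0.3  3.   3.6] rot [-0.01 -0.13 -0.44] rows 0.1 pos [ 448.1 -342.3  293. ] F [ 0.3  0.3 -3.1] gap 50.8
clock: 17.27
eef_pos: [447.7, -341.7, 291.5]
eef_rot: [-1.57, 0.01, -0.572]
wrist_force: [-0.3, -0.2, -2.6]
finger_gap: 50.8
clk 17.27 shift [0.3 6.5 3.3] rot [-0.03 -0.14 -0.6 ] rows 0.2 pos [ 447.7 -341.7  291.5] F [-0.3 -0.2 -2.6] gap 50.8
```

```bash
python3 -m handwheel '[[[0.3,6,3.3,0,-0.1,-0.6,0],[0.3,12,3.3,0,-0.1,-0.6,0],[0.3,12,3.3,0,-0.1,-0.6,0],[0.3,12,3.3,0,-0.1,-0.6,0]]]';  python3 go.py 449.7 -339.1 280 -0.57; python3 wr.py i2 169 450 -338 ; python3 held.py i2 304 25.65
```

```text
clock: 17.6
eef_pos: [449.6, -338.5, 279.2]
eef_rot: [-1.57, 0.001, -0.57]
wrist_force: [-0.2, 0.3, -1.9]
finger_gap: 51.2
clk 17.6 shift [ 0.4 -0.8 -0.4] rot [-0.04 -0.   -0.05] rows 0.0 pos [ 449.6 -338.5  279.2] F [-0.2  0.3 -1.9] gap 51.2
265 [ 450.47 -338.99] r 30.63 res (np.float64(1.9426288316792473), 265) z med 167.9
4 [ 442.22 -308.53] r 0.73 res (np.float64(0.004098319105077741), 4) z med 167.9
4383 304.2538884137523
303.0 tool x,z [1.22 0.8 ] 24.83 (np.float64(0.11303101162439688), 107) zfront-R 0.17
304.0 tool x,z [1.22 1.27] 24.66 (np.float64(0.11033675518793729), 108) zfront-R 0.46
305.0 tool x,z [1.22 1.73] 24.49 (np.float64(0.10957984598976545), 108) zfront-R 0.76
```

View pics/i2.png

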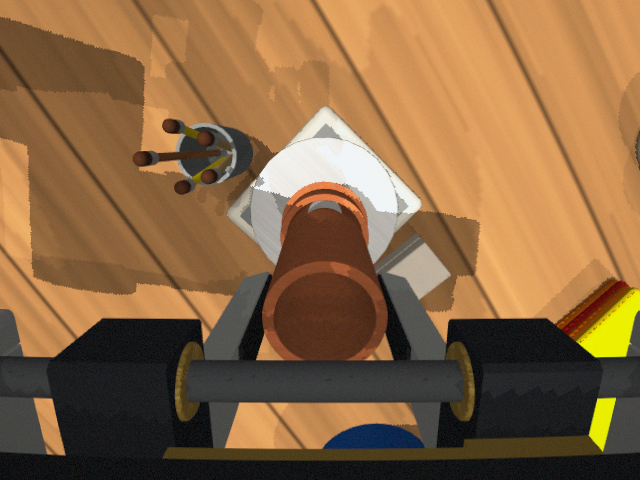

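```bash
python3 -m handwheel '[[[0,10,-0.4,0,0,0,0],[0,22,-0.4,0,0,0,0],[0,34,-0.4,0,0,0,0],[0,42,-0.4,0,0,0,0],[0,45,-0.4,0,0,0,0]]]'; python3 go.py 449.8 -339.0 200 -0.57
```

```text
clock: 18.07
eef_pos: [449.1, -338.8, 233.0]
eef_rot: [-1.57, 0.002, -0.57]
wrist_force: [-0.7, -1.4, -1.3]
finger_gap: 51.1
clk 18.07 shift [ 0.7 33.   0.2] rot [-0.04 -0.02 -0.12] rows 0.8 pos [ 449.1 -338.8  233. ] F [-0.7 -1.4 -1.3] gap 51.1
```

```bash
python3 -m handwheel '[[[0.7,8,0.2,0,0,-0.1,0],[0.7,17,0.2,0,0,-0.1,0],[0.7,25,0.2,0,0,-0.1,0],[0.7,31,0.2,0,0,-0.1,0],[0.7,33,0.2,0,0,-0.1,0]]]'; python3 -m handwheel '[[[0,0,0,0,0,0,0],[0,0,0,0,0,0,0]]]';python3 go.py 449.8 -339.0 190 -0.57
```

```text
clock: 18.48
eef_pos: [449.5, -339.0, 199.0]
eef_rot: [-1.57, 0.001, -0.57]
wrist_force: [-1.6, -1.9, 0.2]
finger_gap: 51.0
clock: 18.65
eef_pos: [449.5, -339.0, 198.9]
eef_rot: [-1.57, 0.002, -0.57]
wrist_force: [-1.3, -1.0, -2.0]
finger_gap: 51.1
clk 18.65 shift [0.3 8.9 0.2] rot [-0.03 -0.02 -0.09] rows 0.2 pos [ 449.5 -339.   198.9] F [-1.3 -1.  -2. ] gap 51.1
```

```bash
python3 -m handwheel '[[[0.3,2,0.2,0,0,0,0],[0.3,4,0.2,0,0,0,0],[0.3,6,0.2,0,0,0,0],[0.3,6,0.2,0,0,0,0]]]'; for i in 1 2 3; do python3 -m handwheel '[[[0,0,0,0,0,0,0]]]' | grep force; done; python3 f.py
```

```text
clock: 18.98
eef_pos: [449.8, -339.0, 192.6]
eef_rot: [-1.57, 0.002, -0.57]
wrist_force: [-0.8, -2.1, -2.5]
finger_gap: 51.1
wrist_force: [-0.7, -1.8, -0.4]
wrist_force: [-0.6, -1.8, -0.9]
wrist_force: [-1.3, -1.5, -2.2]
19.23 [ 449.88 -338.93  192.5 ] [-1.33 -1.54 -2.22] [-0.354  0.27   0.039] 50.8
```

```bash
python3 wr.py i3 169 450 -338; python3 held.py i3 218.3 25.65
python3 - <<'E'
from h import *
p,d=imaging.camera('scene'); cv2.imwrite('pics/sc3.png',cv2.resize(p[110:240,190:360],None,fx=4.6,fy=4.6,interpolation=2)[:,:,::-1])
E
```

```text
338 [ 451.58 -337.13] r 29.23 res (np.float64(2.1199184949898537), 338) z med 167.9
4 [ 478.68 -347.69] r 0.53 res (np.float64(0.011751328360192659), 4) z med 167.9
4140 217.48275967190622
217.3 tool x,z [1.15 0.87] 24.9 (np.float64(0.10513274924282356), 109) zfront-R 0.47
218.3 tool x,z [1.15 1.34] 24.73 (np.float64(0.10441143465153147), 109) zfront-R 0.76
219.3 tool x,z [1.15 1.8 ] 24.57 (np.float64(0.10354941143533303), 110) zfront-R 1.06
```

View pics/i3.png

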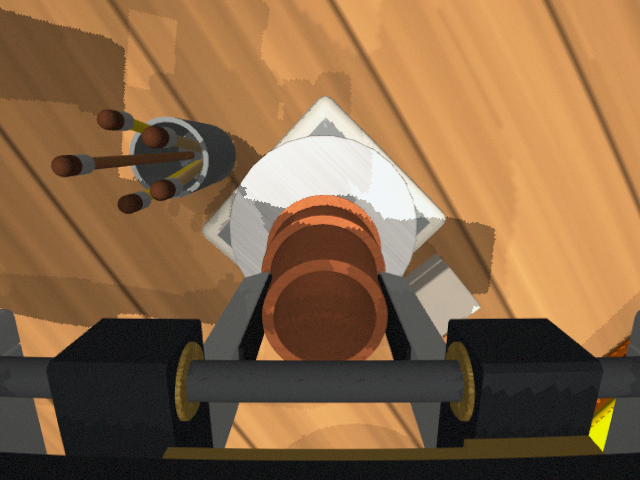

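View pics/sc3.png

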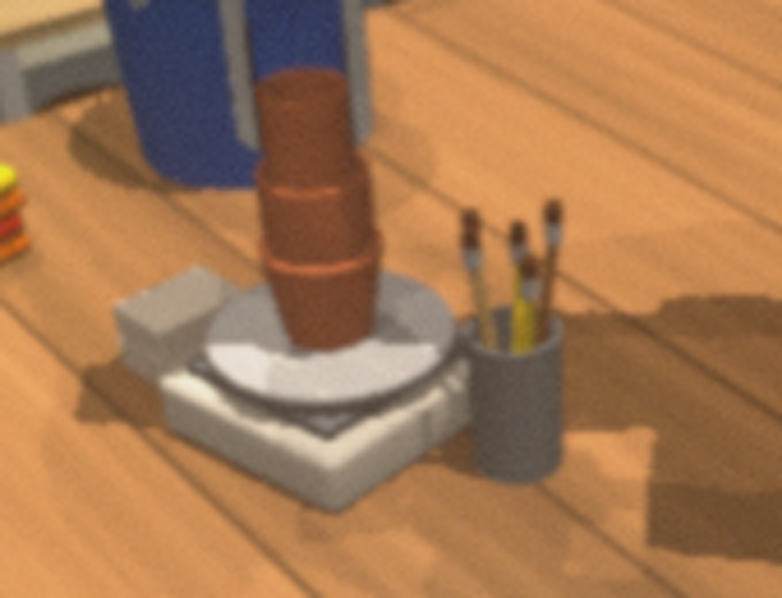

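```bash
python3 -m handwheel '[[[0,0,-0.5,0,0,0,0],[0,0,-1,0,0,0,0],[0,0,-1,0,0,0,0]]]'; for i in 1 2 3 4; do python3 -m handwheel '[[[0,0,0,0,0,0,0]]]' | grep force; done; python3 f.py
```

```text
clock: 19.58
eef_pos: [449.4, -339.7, 192.4]
eef_rot: [-1.57, 0.002, -0.57]
wrist_force: [-0.8, -0.1, -1.7]
finger_gap: 51.1
wrist_force: [-0.2, 0.7, -2.1]
wrist_force: [-0.4, 0.4, -2.9]
wrist_force: [-0.3, -0.1, -2.1]
wrist_force: [0.8, 0.1, -2.3]
19.92 [ 449.52 -339.4   192.32] [ 0.78  0.08 -2.28] [-0.15   0.016  0.003] 50.8
```

```bash
python3 -m handwheel '[[[0,0,-0.6,0,0,0,0],[0,1.5,-0.6,0,0,0,0],[0,3,-0.6,0,0,0,0],[0,3,-0.6,0,0,0,0]]]'; for i in 1 2 3 4; do python3 -m handwheel '[[[0,0,0,0,0,0,0]]]' | grep force; done; python3 f.py
```

```text
clock: 20.25
eef_pos: [449.1, -339.9, 189.0]
eef_rot: [-1.569, 0.002, -0.57]
wrist_force: [0.2, -0.7, -2.7]
finger_gap: 51.0
wrist_force: [-0.3, -0.6, -2.2]
wrist_force: [-0.2, -1.0, -2.1]
wrist_force: [-0.4, -0.8, -1.2]
wrist_force: [-0.3, -0.1, -3.0]
20.58 [ 449.04 -339.91  188.81] [-0.34 -0.09 -3.03] [-0.171 -0.041 -0.056] 51.1
```

Clear. Continue in 1 mm, then 0.5 mm steps.

```bash
python3 -m handwheel '[[[0,1,0,0,0,0,0],[0,1.5,0,0,0,0,0],[0,1.5,0,0,0,0,0]]]'; for i in 1 2 3; do python3 -m handwheel '[[[0,0,0,0,0,0,0]]]' | grep force; done; python3 f.py
```

```text
clock: 20.83
eef_pos: [449.0, -339.9, 187.2]
eef_rot: [-1.569, 0.003, -0.57]
wrist_force: [-0.6, -1.0, -2.6]
finger_gap: 51.3
wrist_force: [-0.7, -1.4, -2.0]
wrist_force: [-0.3, -0.2, -2.2]
wrist_force: [-0.8, -1.1, -2.0]
21.08 [ 448.96 -339.99  187.21] [-0.84 -1.09 -1.97] [-0.21   0.074  0.013] 50.9
```

```bash
python3 -m handwheel '[[[0,0,-0.6,0,0,0,0],[0,0.7,-0.6,0,0,0,0],[0,0.7,-0.6,0,0,0,0]]]'; for i in 1 2 3 4; do python3 -m handwheel '[[[0,0,0,0,0,0,0]]]' | grep force; done; python3 f.py
```

```text
clock: 21.33
eef_pos: [448.7, -340.4, 186.7]
eef_rot: [-1.569, 0.002, -0.57]
wrist_force: [-0.9, 1.8, 0.7]
finger_gap: 51.3
wrist_force: [0.3, 0.6, -2.5]
wrist_force: [-0.3, 0.8, -0.7]
wrist_force: [0.1, 0.7, -0.4]
wrist_force: [0.6, 1.3, 0.3]
21.67 [ 448.8  -340.23  186.64] [0.61 1.33 0.27] [ 0.111 -0.018  0.008] 50.9
```

```bash
python3 -m handwheel '[[[0,0,0.3,0,0,0,0],[0,0.3,0.3,0,0,0,0],[0,0.3,0.3,0,0,0,0]]]'; for i in 1 2 3 4; do python3 -m handwheel '[[[0,0,0,0,0,0,0]]]' | grep force; done; python3 f.py
```

```text
clock: 21.92
eef_pos: [448.9, -340.0, 186.5]
eef_rot: [-1.569, 0.002, -0.57]
wrist_force: [-1.4, 0.9, 1.6]
finger_gap: 50.4
wrist_force: [-0.8, 0.3, 0.0]
wrist_force: [-0.8, 0.4, -0.3]
wrist_force: [-0.2, 1.2, -0.4]
wrist_force: [-0.9, -0.3, 0.3]
22.25 [ 448.86 -340.1   186.5 ] [-0.94 -0.35  0.26] [0.032 0.141 0.019] 50.7
```

```bash
python3 -m handwheel '[[[0,0.3,0,0,0,0,0],[0,0.3,0,0,0,0,0]]]'; for i in 1 2 3; do python3 -m handwheel '[[[0,0,0,0,0,0,0]]]' | grep force; done; python3 f.py
```

```text
clock: 22.42
eef_pos: [448.9, -340.1, 186.3]
eef_rot: [-1.569, 0.002, -0.57]
wrist_force: [-1.2, 0.8, 2.3]
finger_gap: 50.6
wrist_force: [-0.7, 1.1, -0.2]
wrist_force: [-0.4, 0.4, 1.2]
wrist_force: [-1.1, -0.4, 1.0]
22.67 [ 448.89 -340.06  186.38] [-1.13 -0.45  1.03] [ 0.12   0.296 -0.032] 50.8
```

```bash
python3 -m handwheel '[[[0,0,0,0,0,0,0.12],[0,0,0,0,0,0,0.2],[0,0,0,0,0,0,0.4],[0,0,0,0,0,0,0.7],[0,0,0,0,0,0,1]]]'; python3 -m handwheel '[[[0,0,0,0,0,0,1],[0,0,0,0,0,0,1],[0,0,0,0,0,0,1],[0,0,0,0,0,0,1]]]'; python3 f.py; python3 -m handwheel '[[[0,-15,0,0,0,0,1],[0,-45,0,0,0,0,1],[0,-80,0,0,0,0,1],[0,-110,0,0,0,0,1],[0,-130,0,0,0,0,1]]]'; python3 -m handwheel '[[[0,0,0,0,0,0,1],[0,0,0,0,0,0,1]]]'; python3 wr.py e1 211 450 -338; python3 -c "
from h import *
p,d=imaging.camera('scene'); cv2.imwrite('pics/sc4.png',cv2.resize(p[110:240,190:360],None,fx=4.6,fy=4.6,interpolation=2)[:,:,::-1])"
```

```text
clock: 23.08
eef_pos: [448.9, -340.1, 186.3]
eef_rot: [-1.569, 0.002, -0.57]
wrist_force: [-0.9, -0.3, -0.4]
finger_gap: 73.0
clock: 23.42
eef_pos: [448.9, -340.1, 186.4]
eef_rot: [-1.569, 0.002, -0.57]
wrist_force: [0.3, 0.1, 0.7]
finger_gap: 94.0
23.42 [ 448.9  -340.09  186.35] [0.26 0.1  0.68] [ 0.015 -0.038 -0.001] 94.0
clock: 23.83
eef_pos: [449.2, -340.5, 319.7]
eef_rot: [-1.57, -0.001, -0.57]
wrist_force: [-0.8, -0.2, 0.0]
finger_gap: 94.4
clock: 24.0
eef_pos: [449.4, -340.7, 320.5]
eef_rot: [-1.57, -0.003, -0.57]
wrist_force: [-0.2, 0.4, -0.5]
finger_gap: 94.4
191 [ 450.69 -338.85] r 25.06 res (np.float64(0.14509931366322704), 188) z med 209.7
158 [ 450.8  -338.85] r 20.63 res (np.float64(0.17644896720199554), 158) z med 209.7
```

View pics/e1.png

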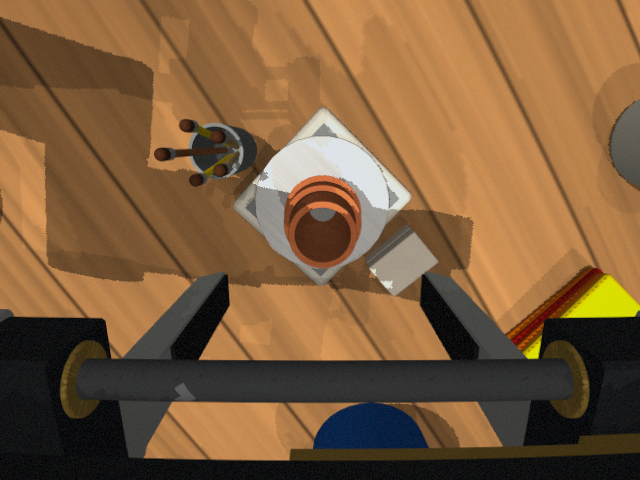

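View pics/sc4.png

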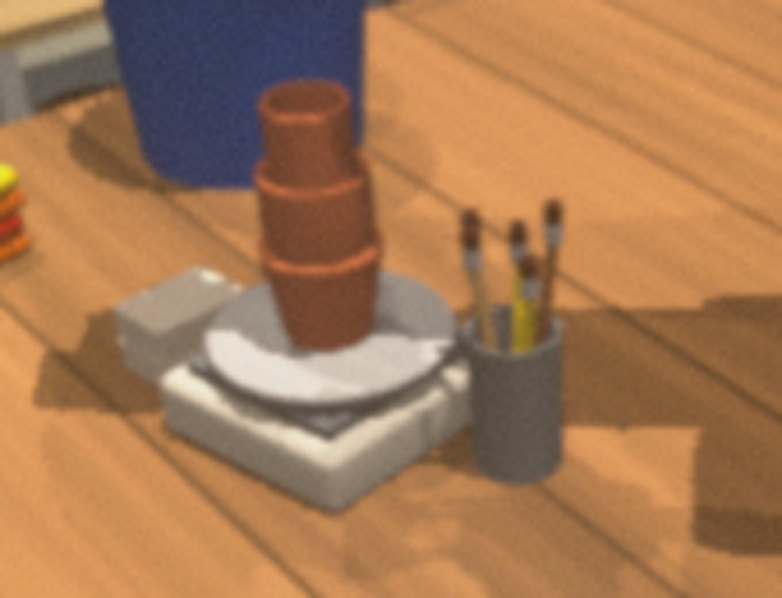

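Run:
```python
from h import *
c=imaging.get_calibration('wrist')
for n in('n2','e1'):
    z=np.load(f'pics/{n}.npz');P=cloud(c,z['T'],z['d']);r=np.hypot(P[...,0]-450.6,P[...,1]+338.9)
    f=lambda zz,a,b:np.nanmedian(P[...,2][(abs(P[...,2]-zz)<4)&(r>a)&(r<b)]).round(2)
    print(n,'mid rim',f(168,28.5,32.5),'wide rim',f(121.3,33,37),'pan',f(62,50,65))
p,d=imaging.camera('top');cv2.imwrite('pics/topf.png',p[:,:,::-1])
p0=np.load('pics/top1.npz')['d']
c=imaging.get_calibration('top');T=c['world_from_camera']
for n,(u,v),zr in (('jarb',(326,185),92),('jara',(283,214),92),('canister',(224,167),150),('beaker',(219,274),87)):
    for D in (p0,d):
        P=cloud(c,T,D);w=np.zeros((480,640),bool);w[v-16:v+16,u-16:u+16]=1
        m=w&(abs(P[...,2]-zr)<8); print(n,m.sum(),np.nanmean(P[m],0).round(1))
```

```text
n2 mid rim 167.94 wide rim 121.23 pan 61.29
e1 mid rim 167.96 wide rim 121.39 pan 61.31
jarb 266 [623.8 -17.3  91.1]
jarb 264 [623.9 -17.8  91. ]
jara 263 [547.3 100.4  91.3]
jara 261 [547.  100.9  90.7]
canister 289 [668.4 244.4 145.4]
canister 300 [667.7 245.3 145.4]
beaker 123 [392.5 279.3  86.4]
beaker 101 [388.2 274.6  87. ]
```

View pics/topf.png

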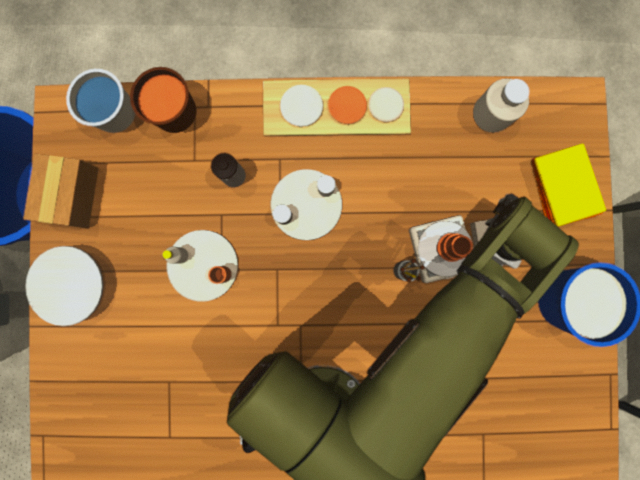

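```bash
python3 -c "
from h import *
print(order.sign_off(), read_state()['clock'])"
```

```text
the job is handed in; nothing more can be done
the job is handed in; nothing more can be done
```

The three shades are nested on the scale's pan, wide then middle then slim, all upright with mouths up. I handed the job in at about 24 s of the 56 s allowed.

- **Middle shade:** I lowered it into the wide one in small steps until the wrist force showed its weight was carried, then let go. Its rim reads about 168 mm against 169 mm nominal, and the depth images read about 0.8 mm low throughout.
- **Slim shade:** It touched one side lightly on the way in, at about 2 N sideways and about 7 mm or more above rest. I recentred it in small moves of about 0.3 to 1 mm, lowered it until the middle shade carried it with about 1 N extra, and released it. Its rim reads about 210 mm against 211 mm nominal, and its axis is within about 0.2 mm of the middle shade's.
- **Pan and stack:** The pan and the wide and middle rims read the same before and after placing the slim shade, to 0.2 mm, so the pan did not go down.
- **Surroundings:** Both jars and the canister measured unmoved within 1 mm. The beaker's before and after readings differ by about 6 mm, but the first one included part of the slim shade; the after reading matches the earlier circle fit within about 1 mm. I checked the bottle, brush pot and mould only by eye, and they look undisturbed, though the arm partly hid the mould in the last top view.

One small disagreement remains: two ways of placing the held slim shade differed by up to about 1.6 mm. My first aim, between the two, was slightly off, and contact force settled it.

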